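Dock a battery pack and set the charge selector four clicks up

ROBOT

A 6-joint arm with a two-finger parallel gripper is mounted at the origin on the work surface. World frame = base frame: x ahead of the robot, y to its left, z up, the work surface at z = 0. Lengths are in mm, angles in rad, forces in N, time in s.
With the tool pointing down it reaches from about 275 to 875 mm from the base axis. Payload 12.5 kg.
Tool frame: the origin (TCP) lies between the finger pads; the fingertips stand 19 mm ahead of it and the grasp point (between the pads) is the TCP (finger_overhang is the distance from the TCP to the fingertips, in mm); y points along the fingers, x is the direction in which the jaws open and shut, and the axes are right-handed (so a half turn about y gives the same grasp; the last joint's range is limited). The gripper opens to 85 mm and grips with 20 to 120 N. Pads are 22 mm wide; open, the fingers measure 114 mm over their backs; the gripper's body (76 mm by 85 mm) begins 54 mm behind the grasp point. The pads swing forward as they close: fully open they stand 13 mm farther back than shut.
Start: joints at [1.146, 0.351, 1.652, -0, 1.139, -0.085], TCP at [183.282, 518.548, 250.29] pointing down, gripper open.
Joint ranges: [-2.75, 2.75], [-0.79, 2.1], [0.01, 2.65], [-1.57, 4.71], [0.07, 3.14], [-2.87, 2.87]. Speed limits (rad/s): [2.22, 2.22, 2.79, 3.14, 3.14, 3.14].

INTERFACE

Orientations are given as a rotation vector (axis times angle).
In Python, from bench import * gives the robot as it stands.
- The arm moves only by the tool servo_tool, never from a script. Its argument "increments" is a list of rows, each a list of 3 entries, a list of its own where there are three numbers: the opening, from -1 (shut) to 1 (fully open), then the shift along the tool's x, y, z in mm, then the turn, a rotation vector about the tool's x, y, z in rad. A call has 1 to 12 rows; each row is the pose to reach, as a shift and turn from the pose commanded when the call began, along the tool's axes at that moment; what a row does not reach only later rows make up. A row lasts 1/8 s, in which the tool goes at most 62.5 mm and 10.7 degrees, less where a joint would pass 70% of its speed; a pose out of reach is approached as far as the arm can. A call with a gripper value outside its range is refused whole. The fingers move at their own pace and stop on an object; "squeeze" is the grip in N (left out, the last holds). Time passes only in rows, so rows that repeat a pose let the fingers close. It gives the time, the measured TCP pose, the force and the opening at its end, in the units of the state.
- state(): the state, without advancing time (a new reading comes with each control period).
- get_image(name): name is "side" or "top"; returns the picture (480x640x3 uint8, blue, green, red); there is no depth.
- camera_params(name): a dict with "camera_matrix" (3x3 intrinsics, pixels), "T" (4x4, takes a point from camera to world coordinates). Camera axes: x right, y down, z forward; pixel columns grow to the right and rows downward; lengths in mm; the calibration is good to about 2 mm. A picture is of the moment at which its call begins. camera_params takes no time and is no camera call.
- sign_off(): hands the job in, once; it reports no verdict.
Trained networks look in the newest picture that a camera, given by its name, has taken for a name from the list of things; names that differ only in an ending like _2 or _b are one class to them, and where a whole thing is asked for, a point or a joint stands for the part that bears it (a point fixed in the world has none). Each returns a list of dicts, best first, with "p" (0 to 1); they miss things now and then, are a little off and sometimes report something else, mostly with a low value. They report only what shows in the picture. A call takes as long as a camera call. They do not tell look-alikes from the thing itself.
- cut_out(query, camera): "region" (480x640 bool, what is visible of it) and "rect" ([left, top, right, bottom] in pixels, round what is visible of it).
- tip_of(query, camera): "at" ([column, row] in pixels: a listed point, or the origin of a listed thing).
The state is a dict: "t": time; "joint_positions": joint angles; "joint_velocities": joint speeds; "tau": joint torques, N m; "eef_pos": TCP position; "tool_rot": TCP orientation; "wrist_force": force on the tool from outside, world axes, zero at the start; "torque": the same for the moment, N m; "finger_gap": finger opening in mm.
Only numpy, scipy, OpenCV 4.12 (cv2) and the standard library are available. Lean on these libraries where they do the work, as an engineer would, in place of code of your own. Each camera call takes 0.05 s, during which the arm holds its last target. There are 200 camera calls.

TASK

Put the yellow battery pack on the charger's sprung orange tray and press it down until both latches catch and it stays down by itself. Then turn the selector knob so that it rests on the fourth click clockwise from the red off mark, and last push the red-tipped power lever all the way over, up the slope. Leave the blue pack, the screwdriver and the spray can where they are.

Things in the scene. Friction and masses are not known exactly. Their poses are not given: they have to be found in the camera images.
- charger: Grey bench charger, fixed; origin on its underside. Own frame: x to its back, y left, z up. Left (y 2 to 158 mm, x -60 to 60): open loading bay block, 60 mm high. Right (y -190 to 0, x -90 to 90): console whose top slopes up at 30 degrees from 45 mm high in front to 149 mm at the back, so its normal leans 30 degrees to the front (-x). The console carries selector knob and power lever.
- bay (a point): Centre of the bay's mouth, at rim height (60 mm above the bench), axes as the charger's. The bay is a rectangular pocket 66 mm (x) by 107 mm (y), top inner edges chamfered by 6 mm. Two sprung steel latch bolts stick 7.5 mm in from its left and right (y) walls, 37.5 to 50 mm above the bench; a pack pushed down drives them outward and they snap over its foot flange.
- tray (a joint): Travel of the sprung orange tray (60 by 100 mm) in the bay, m: 0 = up (tray top 52 mm above the bench), growing downward, stop at 0.026. Spring 6 N at the top to 11 N at the bottom; a pack's weight alone does not push it down. Pressing a pack home takes 10 to 20 N. The latches catch at 0.0225: press to about 0.025. Caught, it then reads about 0.022; uncaught, it springs back up.
- selector_grip (a point): Point on the selector knob's axis, 36 mm out from the console, at gripping height. z = knob axis, out of the slope (30 degrees from vertical); y = along the grip bar to its pointer end (yellow line); x across the bar; turns with the knob. The bar is 50 mm long (y), 14 mm thick (x), its top 7 mm above this point, its foot 23 mm below on a 52 mm disc (8 mm high, on a 5 mm base).
- selector (a joint): Knob angle, rad, growing clockwise seen from above the console. 0 = red off mark (pointer to the bay, charger +y), lower stop; seven click positions every 30 degrees (0.524 rad), a mark at each, upper stop 3.14; pointer straight up the slope at 1.571; fourth click 2.094. Starts on click 0, 1 or 2. Let go, it springs to the nearest click. Turning takes about 0.07 Nm.
- power_tip (a point): Centre of the red ball (26 mm diameter) at the end of the power lever, 50 mm from the lever's pivot; the pivot stands 22 mm out from the console's surface on a black block 70 by 50 by 25 mm high. The lever swings about the charger's y axis.
- power (a joint): Angle of the power lever, rad: 0 = off, leaning 0.5 rad from the console's normal down the slope (to the charger's front); 1.0 = on, leaning 0.5 rad up the slope. Stays where it is left; about 1.5 N at the ball moves it.
- pack: Yellow battery pack, loose, about 0.35 kg, stands upright; origin at the centre of its underside, z up. A black foot flange 61 mm (x) by 103 mm (y), 8 mm high, carries a yellow body 55 mm (x) by 85 mm (y) with its top 80 mm above the underside. In the bay its x lies along the charger's x, either way round. Grip it across x, near the top.
- old_pack: Blue pack of the same shape, loose, a bystander; origin at the centre of its underside.
- screwdriver: Screwdriver with red handle, 200 mm long (x), 26 mm thick, lying on the bench, a bystander; origin at its middle, underside.
- spray_can: Green spray can, 64 mm diameter, 170 mm high, a bystander; origin at the centre of its underside.
There are look-alikes about, which are no part of the job. Leave any green look-alike of the pack alone.

How it is judged (in metres and radians):
On the way, in this order (a step that is already met when the one before it is completed fails the run):
1. the yellow pack is in the bay, held down by the latches, with nothing pressing on it (value of joint tray above 0.019 m and horizontal distance between pack and bay below 0.008 m and z of pack in the frame of charger below 0.034 m and contact force between each of the arm, the fingers and pack below 0.1 N), for 0.2 s.
2. the selector rests on the fourth click, let go (value of joint selector between 1.95 and 2.24 rad and contact force between the fingers and selector below 0.1 N), for 0.2 s.
3. the power lever is pushed over to on (value of joint power above 0.85 rad), for 0.1 s.
At the end, for the whole second after the job is handed in: The yellow pack sits upright (within 0.1 rad) and at rest in the bay, within 8 mm of its centre, caught by the latches (underside less than 34 mm above the bench, tray down by more than 19 mm); the selector rests on the fourth click (1.95 to 2.24 rad); the power lever is over to on (above 0.85 rad) (value of joint tray above 0.019 m and horizontal distance between pack and bay below 0.008 m and z of pack in the frame of charger below 0.034 m and angle between pack's own z axis and vertical below 0.1 rad and linear speed of pack below 0.02 m/s and value of joint selector between 1.95 and 2.24 rad and value of joint power above 0.85 rad); the robot touches nothing.
It fails at once if the blue pack is moved by more than 30 mm or tipped (distance of old_pack from where it was at the start of the episode above 0.03 m or angle between old_pack's own z axis and vertical above 0.3 rad).
It fails at once if the screwdriver is moved by more than 30 mm (distance of screwdriver from where it was at the start of the episode above 0.03 m).
It fails at once if the spray can is moved by more than 30 mm or tipped (distance of spray_can from where it was at the start of the episode above 0.03 m or angle between spray_can's own z axis and vertical above 0.3 rad).
It also fails if it takes over 69 s, if anything falls off the work surface, if the arm or the gripper's body presses on something with over 40 N, if the wrist force passes 120 N, or if a joint passes its speed limit or range.

## Working session

There is one attempt and no reset: what is moved stays moved. The work goes in short steps, Python scripts to look and compute and a tool call to move; the robot and the scene stay as the last step left them, time stands still between calls to the robot, and variables do not carry over. Pictures are saved under pics/ and viewed, about 8 in all and at most 12, crops included, and the job is handed in when it is done.

Besides the shell and the picture viewer there is one more tool, called after "Call:" by a JSON object that holds its "op" and its "data". servo_tool: Moves the arm, as the interface text tells. Its arguments: {"type":"object","properties":{"increments":{"type":"array","items":{"type":"array"}},"squeeze":{"type":"number"}},"required":["increments"]}

```bash
mkdir -p pics; ls; python3 - <<'E'
from bench import *
import cv2,numpy as np
for c in ("side","top"):
    cv2.imwrite(f"pics/{c}0.png",get_image(c)); p=camera_params(c); print(c,np.round(p["camera_matrix"],1).tolist(),np.round(p["T"],3).tolist())
    for q in ("charger","pack","old_pack","screwdriver","spray_can","selector_grip","power_tip","bay"):
        print(c,q,[(round(d["p"],2),np.round(d["at"]).tolist()) for d in tip_of(q,c)][:4])
print(state())
E
```

```text
pics
side [[483.6, 0.0, 323.5], [0.0, 483.6, 237.5], [0.0, 0.0, 1.0]] [[-0.994, -0.069, 0.089, 467.13], [-0.112, 0.664, -0.739, 797.848], [-0.008, -0.744, -0.668, 826.766], [0.0, 0.0, 0.0, 1.0]]
side charger [(0.64, [335.0, 238.0])]
side pack [(0.9, [440.0, 336.0]), (0.87, [405.0, 408.0]), (0.75, [304.0, 310.0]), (0.72, [372.0, 330.0])]
side old_pack [(0.75, [310.0, 389.0])]
side screwdriver [(0.57, [255.0, 234.0])]
side spray_can [(0.71, [216.0, 328.0]), (0.47, [337.0, 236.0])]
side selector_grip [(0.84, [350.0, 184.0])]
side power_tip [(0.4, [368.0, 162.0]), (0.34, [257.0, 233.0])]
side bay [(0.71, [331.0, 242.0])]
top [[539.7, 0.0, 318.9], [0.0, 539.7, 232.3], [0.0, 0.0, 1.0]] [[0.025, -0.976, 0.214, 348.22], [-1.0, -0.025, 0.0, 24.44], [0.005, -0.214, -0.977, 1087.385], [0.0, 0.0, 0.0, 1.0]]
top charger [(0.73, [386.0, 253.0])]
top pack [(0.97, [241.0, 372.0]), (0.87, [162.0, 332.0]), (0.83, [250.0, 301.0]), (0.82, [271.0, 227.0])]
top old_pack [(0.91, [176.0, 246.0])]
top screwdriver [(0.73, [382.0, 156.0])]
top spray_can [(0.86, [246.0, 147.0])]
top selector_grip [(0.63, [430.0, 255.0])]
top power_tip [(0.81, [479.0, 274.0])]
top bay [(0.6, [353.0, 242.0])]
{'t': 0.9, 'joint_positions': array([ 1.14643321e+00,  3.50697605e-01,  1.65177276e+00, -2.11870125e-05,
        1.13907745e+00, -8.46096360e-02]), 'joint_velocities': array([ 0.00024179,  0.00031419,  0.00037617,  0.00088279,  0.0003621 ,
       -0.00042528]), 'tau': array([-1.42067856e-03, -5.06010425e+01, -2.91632116e+01, -2.09406871e-04,
        5.83017245e-04,  1.78982879e-05]), 'eef_pos': array([183.27699807, 518.56890363, 250.30123601]), 'tool_rot': array([-1.35098195, -0.95542564,  0.95534554]), 'wrist_force': array([-1.24675201,  0.99781564,  0.07855906]), 'torque': array([ 0.03547882, -0.02700181, -0.03714462]), 'finger_gap': 85.42933667385863}
```

View pics/top0.png

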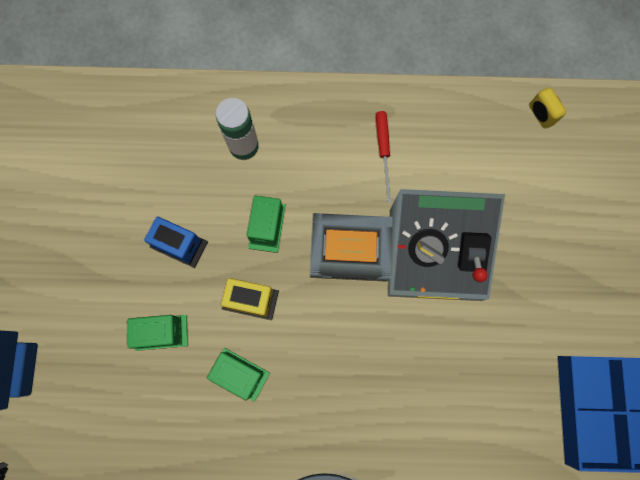

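View pics/side0.png

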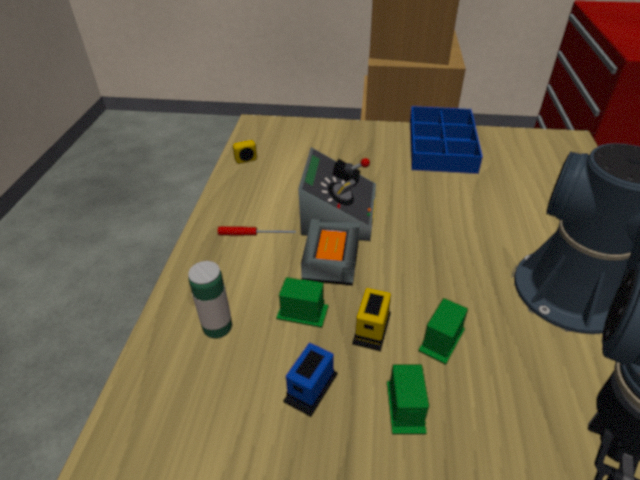

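Top view: the yellow pack is at (247,298), with three green look-alikes at (265,222), (157,332) and (238,375). The blue pack is at (175,240). The yellow item at (547,107) is a short block with a black disc, not a pack. Only (247,298) has both the yellow body and the black foot flange. The charger is at (400,245), with the knob at (430,250) and the ball at (480,275). Next I'll measure by silhouette fit.

```bash
cat > h.py <<'E'
from bench import *
import cv2,numpy as np
from scipy.optimize import minimize
from scipy.spatial.transform import Rotation as R
def proj(c,P):
    p=camera_params(c);T=np.linalg.inv(p["T"]);Q=np.atleast_2d(P)@T[:3,:3].T+T[:3,3]
    q=Q@p["camera_matrix"].T; return q[:,:2]/q[:,2:]
def ray(c,uv):
    p=camera_params(c);d=p["T"][:3,:3]@np.linalg.solve(p["camera_matrix"],[*uv,1.]);return p["T"][:3,3],d/np.linalg.norm(d)
def tri(m):
    A=0;b=0
    for c,uv in m.items():
        o,d=ray(c,uv);M=np.eye(3)-np.outer(d,d);A=A+M;b=b+M@o
    X=np.linalg.solve(A,b);return X,{c:np.round(proj(c,X)[0]-uv,1).tolist() for c,uv in m.items()}
def onz(c,uv,z):
    o,d=ray(c,uv);return o+d*(z-o[2])/d[2]
def box(x0,x1,y0,y1,z0,z1): return np.array([[x,y,z] for x in(x0,x1) for y in(y0,y1) for z in(z0,z1)],float)
PACK=[box(-30.5,30.5,-51.5,51.5,0,8),box(-27.5,27.5,-42.5,42.5,8,80)]
CH=[box(-60,60,2,158,0,60),np.array([[x,y,z] for y in(-190,0) for x,z in((-90,0),(90,0),(-90,45),(90,149))],float)]
def sil(c,parts,v,z=0,k=3):
    im=np.zeros((480*k,640*k),np.uint8);r=R.from_euler('z',v[2]).as_matrix()
    for P in parts:
        h=cv2.convexHull(((proj(c,P@r.T+[v[0],v[1],z])+.5)*k*16).astype(np.int32));cv2.fillConvexPoly(im,h,1,shift=4)
    return im>0
def fit(masks,parts,v0,z=0,k=3):
    big={c:cv2.resize(m.astype(np.uint8),None,fx=k,fy=k,interpolation=0)>0 for c,m in masks.items()}
    f=lambda v:sum((sil(c,parts,v,z,k)^m).sum()/m.sum() for c,m in big.items())
    r=minimize(f,v0,method='Nelder-Mead',options=dict(initial_simplex=np.array([v0]*4)+np.vstack([np.zeros(3),np.diag([12,12,.15])]),xatol=.05,fatol=1e-5))
    return r.x,r.fun
def reg(q,c,uv):
    L=[d for d in cut_out(q,c) if d["region"][int(uv[1]),int(uv[0])]];return L[0]["region"]
E
python3 - <<'E'
from h import *
T={};S={}
for c in ("top","side"): get_image(c)
pm={"top":reg("pack","top",(247,298)),"side":reg("pack","side",(372,318))}
cm={c:max(cut_out("charger",c),key=lambda d:d["p"])["region"] for c in ("top","side")}
g=tri({"top":(250,301),"side":(372,330)});print("pack tri",g)
print("chg",tri({"top":(386,253),"side":(335,238)}))
p0=g[0]
for ms in (pm,{"top":pm["top"]}):
  print("pack fit",[ (np.round(a,3),round(b,3)) for a,b in [fit(ms,PACK,[p0[0],p0[1],y]) for y in (-.2,1.4)]])
c0=tri({"top":(386,253),"side":(335,238)})[0]
for ms in (cm,{"top":cm["top"]},{"side":cm["side"]}):
  v,f=fit(ms,CH,[c0[0],c0[1],-.05]);print("chg fit",np.round(v,3),round(f,3))
g=tri({"top":(430,255),"side":(350,184)});print("knob",g);print("tip",tri({"top":(479,274),"side":(368,162)}))
v,f=fit(cm,CH,[c0[0],c0[1],-.05])
out=[]
im=get_image("top")
for m,col in ((sil("top",CH,v,k=1),(255,0,255)),(sil("top",PACK,fit(pm,PACK,[p0[0],p0[1],-.2])[0],k=1),(255,0,255))):
    cv2.drawContours(im,cv2.findContours(m.astype(np.uint8),0,2)[0],-1,col,1)
cv2.imwrite("pics/c1.png",cv2.resize(im[170:330,210:510],None,fx=2.66,fy=2.66,interpolation=2))
E
```

```text
pack tri (array([442.54644442, 159.59750888,  -3.93600864]), {'top': [0.0, -0.1], 'side': [0.1, 0.0]})
chg (array([ 546.7531305 , -113.47835624,    3.99432123]), {'top': [0.0, -0.3], 'side': [0.3, 0.1]})
pack fit [(array([ 4.44405e+02,  1.59198e+02, -1.88000e-01]), np.float64(0.102)), (array([444.506, 159.21 ,   2.956]), np.float64(0.102))]
pack fit [(array([ 4.44812e+02,  1.59547e+02, -1.93000e-01]), np.float64(0.043)), (array([456.203, 166.433,   1.371]), np.float64(0.705))]
chg fit [ 5.48742e+02 -1.17787e+02 -2.60000e-02] 0.063
chg fit [ 5.49243e+02 -1.17220e+02 -2.60000e-02] 0.017
chg fit [ 5.48346e+02 -1.19176e+02 -2.60000e-02] 0.042
knob (array([ 519.31764243, -176.39647629,  129.96949792]), {'top': [-0.1, 1.1], 'side': [-0.8, -0.2]})
tip (array([ 482.20794931, -258.81444262,  143.69900399]), {'top': [-0.3, 2.7], 'side': [-1.8, -0.5]})
```

View pics/c1.png

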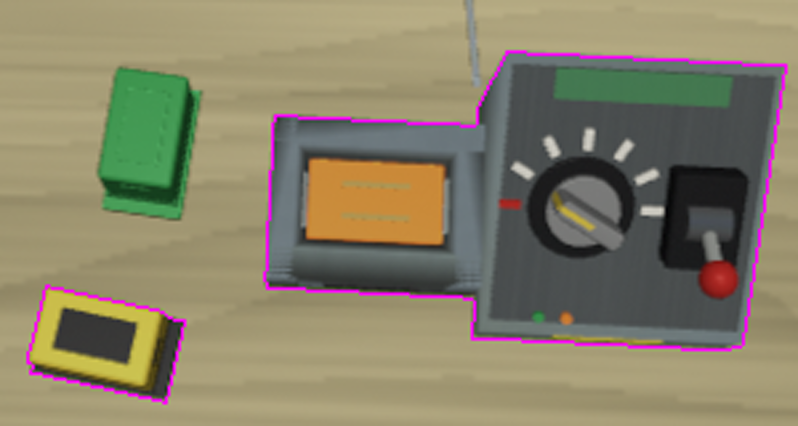

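The crop confirms the yellow pack, with black flange, and the overlaid fits match. The pack is at about (444.6,159.4) with yaw -0.19, and the charger at (549,-117.5) with yaw -0.026. The pointer's yellow line points up-left, so the knob is on click 1.

```bash
cat >> h.py <<'E'
CV=np.array([549,-117.6,-.026])
RC=R.from_euler('z',CV[2]).as_matrix()
def toC(P): return RC.T@(np.asarray(P)-[CV[0],CV[1],0])
def toW(P): return RC@np.asarray(P)+[CV[0],CV[1],0]
def plan(pos,x,y,name=""):
    "target TCP, jaw axis x, approach y -> shift, turn in tool axes"
    s=state();R0=R.from_rotvec(s["tool_rot"]).as_matrix();y=np.array(y,float);y/=np.linalg.norm(y);x=np.array(x,float);x-=y*(x@y);x/=np.linalg.norm(x)
    for sg in(1,-1):
        M=np.c_[sg*x,y,np.cross(sg*x,y)];print(name,sg,"shift",np.round(R0.T@(np.array(pos)-s["eef_pos"]),1),"turn",np.round(R.from_matrix(R0.T@M).as_rotvec(),3))
E
python3 - <<'E'
from h import *
s=state();print(np.round(R.from_rotvec(s["tool_rot"]).as_matrix(),3).tolist())
a=-.19
plan([444.6,159.4,180],[np.cos(a),np.sin(a),0],[0,0,-1],"above")
n=np.array([-.5,0,.866]);sl=np.array([.866,0,.5])
for nm,P in(("knob",(519.3,-176.4,130)),("tip",(482.2,-258.8,143.7))):
    c=toC(P);d=c-[-90,0,45];print(nm,np.round(c,1),"up slope",np.round(d@sl,1),"out",np.round(d@n,1))
E
```

```text
[[0.333, -0.0, -0.943], [0.943, -0.0, 0.333], [-0.0, -1.0, -0.0]]
above 1 shift [-251.5   70.3 -366.1] turn [ 0.     1.421 -0.   ]
above -1 shift [-251.5   70.3 -366.1] turn [-0.    -1.721 -0.   ]
knob [-28.2 -59.6 130. ] up slope 96.1 out 42.7
tip [ -63.1 -142.9  143.7] up slope 72.6 out 72.0
```

Call:
{"op": "servo_tool", "data": {"increments": [[0.8,[-30,0,-40],[0,0.15,0]],[0.8,[-58,5,-85],[0,0.3,0]],[0.8,[-87,10,-127],[0,0.45,0]],[0.8,[-115,20,-168],[0,0.6,0]],[0.8,[-143,30,-210],[0,0.75,0]],[0.8,[-172,40,-250],[0,0.9,0]],[0.8,[-200,50,-292],[0,1.07,0]],[0.8,[-230,60,-334],[0,1.24,0]],[0.8,[-251.5,70,-366],[0,1.421,0]],[0.8,[-251.5,70,-366],[0,1.421,0]],[0.8,[-251.5,70,-366],[0,1.421,0]],[0.8,[-251.5,70,-366],[0,1.421,0]]]}}

```text
t: 2.75
eef_pos: [444.2, 160.2, 180.6]
tool_rot: [-1.566, 0.147, -0.148]
wrist_force: [-1.2, 0.1, 0.1]
finger_gap: 77.0
```

Call:
{"op": "servo_tool", "data": {"increments": [[0.8,[0,40,0],[0,0,0]],[0.8,[0,80,0],[0,0,0]],[0.8,[0,115,0],[0,0,0]],[0.8,[0,115,0],[0,0,0]],[0.8,[0,115,0],[0,0,0]],[-0.2,[0,115,0],[0,0,0]],[-0.2,[0,115,0],[0,0,0]],[-0.2,[0,115,0],[0,0,0]],[-0.2,[0,115,0],[0,0,0]],[-0.2,[0,115,0],[0,0,0]]], "squeeze": 60}}

```text
t: 4.0
eef_pos: [445.1, 159.7, 66.8]
tool_rot: [-1.565, 0.148, -0.15]
wrist_force: [-3.6, 0.1, 9.8]
finger_gap: 54.1
```

```bash
python3 - <<'E'
from h import *
s=state();print(s["finger_gap"],s["wrist_force"],s["eef_pos"])
get_image("top");im=get_image("top")
cv2.imwrite("pics/c2.png",cv2.resize(im[180:380,150:420],None,fx=2.5,fy=2.5,interpolation=2))
E
```

```text
54.09112711824051 [-3.63200323  0.12748233  9.82550111] [445.08530553 159.73745751  66.76669394]
```

View pics/c2.png

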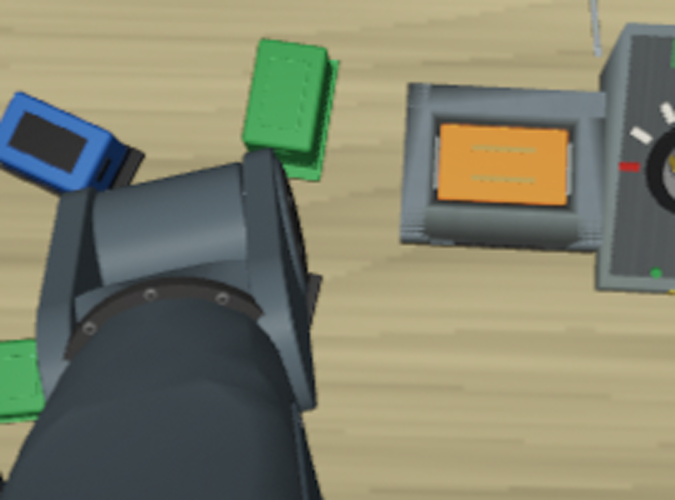

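The crop shows the arm over the pack and the bystanders unmoved. The gap of 54 mm matches the body, so it is gripped. Lift.

Call:
{"op": "servo_tool", "data": {"increments": [[-0.3,[0,-40,0],[0,0,0]],[-0.3,[0,-90,0],[0,0,0]],[-0.3,[0,-115,0],[0,0,0]],[-0.3,[0,-115,0],[0,0,0]]]}}

```text
t: 4.6
eef_pos: [445.2, 159.6, 182.1]
tool_rot: [-1.564, 0.146, -0.152]
wrist_force: [-0.2, 0.3, -4.2]
finger_gap: 54.2
```

```bash
python3 - <<'E'
from h import *
s=state();print(s["finger_gap"],s["wrist_force"],s["eef_pos"])
b=toW([0,80,0]);print(b)
plan([b[0],b[1],175],RC[:,0],[0,0,-1],"bay")
E
```

```text
54.189357462889845 [-0.20163215  0.28483506 -4.16606925] [445.21004518 159.64098638 182.07687033]
[551.07976566 -37.62703848   0.        ]
bay 1 shift [ 141.2    7.3 -173.7] turn [-0.001 -0.164  0.004]
bay -1 shift [ 141.2    7.3 -173.7] turn [-6.000e-03  2.978e+00 -2.000e-03]
```

Call:
{"op": "servo_tool", "data": {"increments": [[-0.3,[20,0,-25],[0,-0.02,0]],[-0.3,[50,2,-60],[0,-0.06,0]],[-0.3,[80,4,-97],[0,-0.1,0]],[-0.3,[110,6,-134],[0,-0.14,0]],[-0.3,[131,7,-161],[0,-0.164,0]],[-0.3,[141.2,7.3,-173.7],[0,-0.164,0.004]],[-0.3,[141.2,7.3,-173.7],[0,-0.164,0.004]],[-0.3,[141.2,7.3,-173.7],[0,-0.164,0.004]]]}}

```text
t: 5.6
eef_pos: [549.7, -36.8, 172.5]
tool_rot: [-1.57, 0.024, -0.016]
wrist_force: [-0.0, 0.2, -3.6]
finger_gap: 54.2
```

```bash
python3 - <<'E'
from h import *
s=state();print(s["finger_gap"],s["wrist_force"],s["eef_pos"])
plan([551.1,-37.6,120],RC[:,0],[0,0,-1],"bay")
get_image("top")
cv2.imwrite("pics/c3.png",np.hstack([cv2.resize(get_image(c)[y:y+160,x:x+150],None,fx=2.66,fy=2.66,interpolation=2) for c,x,y in(("top",280,160),("side",260,150))]))
get_image("side")
r=reg("pack","side",[*np.round(proj("side",[551,-38,160])[0])])
v,f=fit({"side":r},PACK,[551,-37.6,-.026],z=108);print(v,f)
E
```

```text
54.23392987483145 [-0.02153103  0.24912787 -3.61023656] [549.74178656 -36.84270697 172.51626251]
bay 1 shift [ 1.6 52.5 -0.8] turn [-0.001  0.    -0.005]
bay -1 shift [ 1.6 52.5 -0.8] turn [-8.000e-03 -3.141e+00  1.000e-03]
[ 5.50672577e+02 -3.57957782e+01  2.84311597e-02] 0.10117628357971706
```

View pics/c3.png

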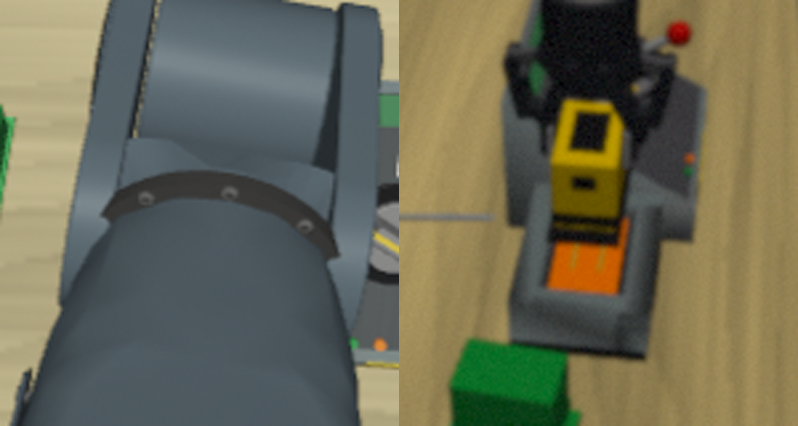

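The side view shows the pack upright over the orange tray, roughly centred. Lower it onto the tray, then press.

Call:
{"op": "servo_tool", "data": {"increments": [[-0.3,[1.6,15,-0.8],[0,0,-0.005]],[-0.3,[1.6,30,-0.8],[0,0,-0.005]],[-0.3,[1.6,42,-0.8],[0,0,-0.005]],[-0.3,[1.6,50,-0.8],[0,0,-0.005]],[-0.3,[1.6,54,-0.8],[0,0,-0.005]],[-0.3,[1.6,54,-0.8],[0,0,-0.005]]], "squeeze": 90}}

```text
t: 6.6
eef_pos: [551.6, -38.6, 119.1]
tool_rot: [-1.57, 0.02, -0.021]
wrist_force: [0.1, 0.3, -2.9]
finger_gap: 53.6
```

Call:
{"op": "servo_tool", "data": {"increments": [[-0.3,[0,4,0],[0,0,0]],[-0.3,[0,8,0],[0,0,0]],[-0.3,[0,12,0],[0,0,0]],[-0.3,[0,16,0],[0,0,0]],[-0.3,[0,19,0],[0,0,0]],[-0.3,[0,19,0],[0,0,0]]]}}

```text
t: 7.35
eef_pos: [552.0, -38.7, 100.2]
tool_rot: [-1.57, 0.019, -0.022]
wrist_force: [-3.0, -0.2, 4.9]
finger_gap: 53.7
```

Call:
{"op": "servo_tool", "data": {"increments": [[-0.3,[0,2,0],[0,0,0]],[-0.3,[0,4,0],[0,0,0]],[-0.3,[0,6,0],[0,0,0]],[-0.3,[0,7.5,0],[0,0,0]],[-0.3,[0,7.5,0],[0,0,0]],[-0.3,[0,7.5,0],[0,0,0]]]}}

```text
t: 8.1
eef_pos: [552.0, -38.7, 93.0]
tool_rot: [-1.571, 0.019, -0.022]
wrist_force: [-5.0, 0.5, 7.3]
finger_gap: 53.6
```

Call:
{"op": "servo_tool", "data": {"increments": [[-0.3,[0,1,0],[0,0,0]],[-0.3,[0,2,0],[0,0,0]],[-0.3,[0,2,0],[0,0,0]]]}}

```text
t: 8.48
eef_pos: [552.1, -38.7, 92.8]
tool_rot: [-1.571, 0.019, -0.022]
wrist_force: [-12.1, 0.8, 31.8]
finger_gap: 53.9
```

The force jump means the tray is on its stop. Release, rise and look.

Call:
{"op": "servo_tool", "data": {"increments": [[-0.3,[0,1,0],[0,0,0]],[0.7,[0,0,0],[0,0,0]],[0.7,[0,0,0],[0,0,0]],[0.7,[0,0,0],[0,0,0]],[0.7,[0,0,0],[0,0,0]],[0.7,[0,-30,0],[0,0,0]],[0.7,[0,-80,0],[0,0,0]],[0.7,[0,-130,0],[0,0,0]],[0.7,[-60,-150,0],[0,0,0]],[0.7,[-120,-150,0],[0,0,0]],[0.7,[-160,-150,0],[0,0,0]],[0.7,[-160,-150,0],[0,0,0]]]}}

```text
t: 9.98
eef_pos: [389.9, -34.3, 240.5]
tool_rot: [-1.57, 0.02, -0.022]
wrist_force: [0.9, 1.0, 1.3]
finger_gap: 72.3
```

```bash
python3 - <<'E'
from h import *
s=state();print(s["finger_gap"],s["wrist_force"],s["eef_pos"],s["joint_positions"])
get_image("top")
for c in("top","side"):
    get_image(c);ct=proj(c,toW([0,80,100]))[0]
    try:
        m=reg("pack",c,ct)
        for z in(29.5,52): print(c,z,fit({c:m},PACK,[551,-38,-.026],z=z))
    except IndexError: print(c,"no pack")
    for q in("selector_grip","power_tip"): print(c,q,[(round(d["p"],2),np.round(d["at"],1)) for d in tip_of(q,c)][:3])
cv2.imwrite("pics/c4.png",np.hstack([cv2.resize(get_image(c)[y:y+150,x:x+h],None,fx=3,fy=3,interpolation=2) for c,x,y,h in(("top",370,170,140),("side",280,140,120))]))
E
```

```text
72.33149182161748 [0.8925142  1.04293311 1.29155876] [389.93365798 -34.34084592 240.49912936] [-2.07196925e-01  6.71977693e-02  2.03938530e+00  5.19954046e-04
  1.03393038e+00 -1.81124677e-01]
top 29.5 (array([ 5.52454109e+02, -3.83251452e+01, -3.71012229e-02]), np.float64(0.10291541541541542))
top 52 (array([ 5.47940847e+02, -3.65859675e+01,  1.52614201e-03]), np.float64(0.1468968968968969))
top selector_grip [(0.62, array([430.4, 254.3]))]
top power_tip [(0.6, array([431.9, 253.7])), (0.48, array([480.2, 274.4]))]
side 29.5 (array([ 5.51911667e+02, -5.29053749e+01, -2.23546276e-02]), np.float64(0.17426125379729357))
side 52 (array([ 5.50175036e+02, -3.51416299e+01,  5.26672256e-03]), np.float64(0.2161465525177207))
side selector_grip [(0.62, array([348.5, 183.9]))]
side power_tip [(0.44, array([368.1, 161.7]))]
```

View pics/c4.png

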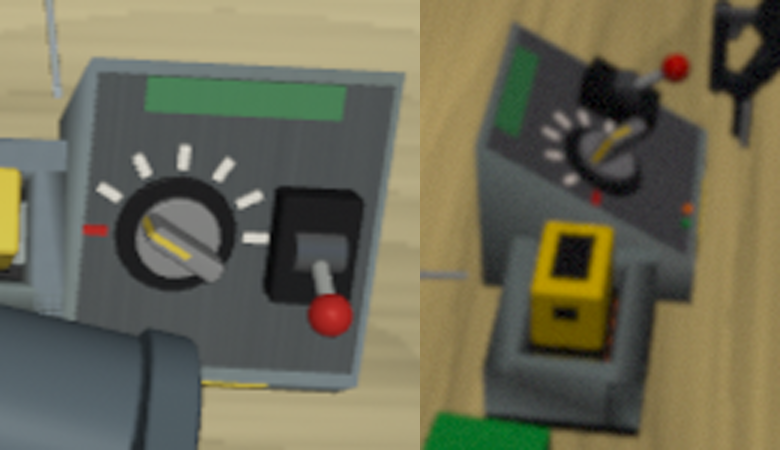

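The view shows the yellow pack deep in the bay with its flange hidden, and the arm clear. The knob disc is at top crop (177,236) and the ball at top crop (330,315). Next I'll check the pack height and locate the knob and ball with plane constraints.

```bash
python3 - <<'E'
from h import *
n=np.array([-.5,0,.866025]);sl=np.array([.866025,0,.5]);O=np.array([-90,0,45.])
def onplane(c,uv,out):
    o,d=ray(c,uv);N=RC@n;P=toW(O+out*n);X=o+d*((P-o)@N)/(d@N);q=toC(X);return np.round([(q-O)@sl,q[1]],1)
print("knob s,y: base",onplane("top",(428.3,248.2),5),"disc",onplane("top",(429.3,249),13),"grip",onplane("top",(430.4,254.3),36),"side grip",onplane("side",(348.5,183.9),36))
print("ball",onplane("top",(480,275),65.9),"side",onplane("side",(365,162.3),65.9),"net",onplane("side",(368.1,161.7),65.9))
print("tri ball",toC(tri({"top":(480,275),"side":(365,162.3)})[0]))
for z in (29.5,52): print("pack top corners side",z,np.round(proj("side",[toW([x,80+y,z+80]) for x in(-27.5,27.5) for y in(42.5,-42.5)])).tolist())
E
```

```text
knob s,y: base [ 98.2 -63. ] disc [ 99.4 -63.3] grip [ 97.3 -61.5] side grip [ 94.9 -67.6]
ball [  73.7 -146.7] side [  72.6 -147.1] net [  64.  -157.5]
tri ball [ -59.6056771  -146.71403335  138.70021238]
pack top corners side 29.5 [[341.0, 239.0], [345.0, 215.0], [316.0, 237.0], [321.0, 213.0]]
pack top corners side 52 [[341.0, 231.0], [345.0, 207.0], [316.0, 229.0], [321.0, 206.0]]
```

```bash
cat >> h.py <<'E'
n=np.array([-.5,0,.866025]);sl=np.array([.866025,0,.5]);O=np.array([-90,0,45.])
def con(s,y,out): return toW(O+s*sl+out*n+[0,y,0])
def barx(a): return RC@(np.cos(a)*sl-np.sin(a)*np.array([0,1,0]))
E
python3 - <<'E'
from h import *
print(con(98.3,-62.5,110)); plan(con(98.3,-62.5,110),barx(.524),-RC@n,"pre")
E
```

```text
[ 487.52567541 -178.52243826  189.41275   ]
pre 1 shift [  99.3   50.8 -141.5] turn [ 0.137  0.512 -0.511]
pre -1 shift [  99.3   50.8 -141.5] turn [-0.68  -2.54  -0.182]
```

Call:
{"op": "servo_tool", "data": {"increments": [[0.1,[15,5,-28],[0.027,0.1,-0.1]],[0.1,[35,12,-57],[0.055,0.2,-0.2]],[0.1,[55,22,-85],[0.082,0.3,-0.3]],[0.1,[75,35,-113],[0.11,0.41,-0.41]],[0.1,[99.3,50.8,-141.5],[0.137,0.512,-0.511]],[0.1,[99.3,50.8,-141.5],[0.137,0.512,-0.511]],[0.1,[99.3,50.8,-141.5],[0.137,0.512,-0.511]],[0.1,[99.3,50.8,-141.5],[0.137,0.512,-0.511]]]}}

```text
t: 11.52
eef_pos: [487.4, -177.9, 190.2]
tool_rot: [-1.363, 0.016, -0.806]
wrist_force: [-0.1, -1.2, 0.5]
finger_gap: 47.3
```

```bash
python3 - <<'E'
from h import *
s=state();print(s["finger_gap"],s["eef_pos"],s["joint_positions"])
plan(con(98.3,-62.5,38),barx(.524),-RC@n,"grip")
get_image("side");cv2.imwrite("pics/c5.png",cv2.resize(get_image("side")[100:260,260:420],None,fx=3.5,fy=3.5,interpolation=2))
E
```

```text
47.26579302904359 [ 487.44423214 -177.94101011  190.21938566] [-0.56275126  0.22987715  2.09739757  0.65406426  0.43508115 -0.56109512]
grip 1 shift [-0.  72.7 -0.7] turn [-0.001  0.002  0.   ]
grip -1 shift [-0.  72.7 -0.7] turn [ 0.00e+00 -3.14e+00  1.00e-03]
```

View pics/c5.png

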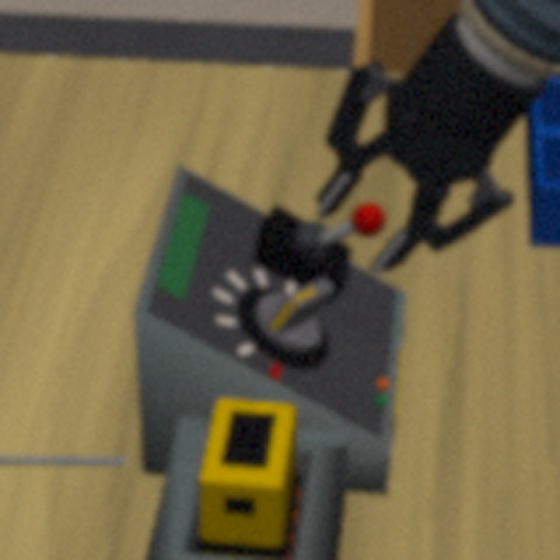

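The fingers straddle the knob axis and the bar lies between them. Descend and grip.

Call:
{"op": "servo_tool", "data": {"increments": [[0.1,[0,25,-0.7],[0,0,0]],[0.1,[0,50,-0.7],[0,0,0]],[0.1,[0,65,-0.7],[0,0,0]],[0.1,[0,72,-0.7],[0,0,0]],[0.1,[0,72,-0.7],[0,0,0]],[-1,[0,72,-0.7],[0,0,0]],[-1,[0,72,-0.7],[0,0,0]],[-1,[0,72,-0.7],[0,0,0]],[-1,[0,72,-0.7],[0,0,0]],[-1,[0,72,-0.7],[0,0,0]]], "squeeze": 30}}

```text
t: 12.88
eef_pos: [522.9, -180.0, 127.7]
tool_rot: [-1.362, 0.017, -0.808]
wrist_force: [-4.7, 1.5, 5.2]
finger_gap: 13.2
```

Call:
{"op": "servo_tool", "data": {"increments": [[-1,[0,0,0],[0,0.14,0]],[-1,[0,0,0],[0,0.28,0]],[-1,[0,0,0],[0,0.42,0]],[-1,[0,0,0],[0,0.56,0]],[-1,[0,0,0],[0,0.7,0]],[-1,[0,0,0],[0,0.84,0]],[-1,[0,0,0],[0,0.98,0]],[-1,[0,0,0],[0,1.12,0]],[-1,[0,0,0],[0,1.26,0]],[-1,[0,0,0],[0,1.4,0]],[-1,[0,0,0],[0,1.571,0]],[-1,[0,0,0],[0,1.571,0]]]}}

```text
t: 14.38
eef_pos: [522.8, -180.1, 127.7]
tool_rot: [-0.425, 1.221, -1.675]
wrist_force: [-5.2, 0.7, 6.0]
finger_gap: 13.2
```

Call:
{"op": "servo_tool", "data": {"increments": [[-0.1,[0,0,0],[0,0,0]],[-0.1,[0,0,0],[0,0,0]],[-0.1,[0,0,0],[0,0,0]],[-0.1,[0,-15,0],[0,0,0]],[-0.1,[0,-50,0],[0,0,0]],[-0.1,[0,-100,0],[0,0,0]],[-0.1,[0,-140,0],[0,0,0]],[-0.1,[0,-140,0],[0,0,0]]]}}

```text
t: 15.38
eef_pos: [453.0, -178.8, 250.7]
tool_rot: [-0.425, 1.215, -1.677]
wrist_force: [0.0, 0.6, -0.1]
finger_gap: 38.6
```

```bash
python3 - <<'E'
from h import *
s=state();print(s["finger_gap"],s["eef_pos"],s["joint_positions"],s["wrist_force"])
# lever push: shut fingers, tip 5 mm below ball centre height, in front of ball (down slope)
for nm,ss,o in(("pre",25,115),("low",25,85)): plan(con(ss,-147,o),RC@np.array([0,-1,0]),-RC@n,nm)
get_image("top");cv2.imwrite("pics/c6.png",np.hstack([cv2.resize(get_image(c)[y:y+150,x:x+h],None,fx=3,fy=3,interpolation=2) for c,x,y,h in(("top",370,170,140),("side",280,110,120))]))
E
```

```text
38.598472418568676 [ 452.98812878 -178.76226234  250.70036524] [-0.61360912  0.06643896  2.10738279  0.53035796  0.58021233  1.11676996] [ 0.0269897   0.64312048 -0.08815573]
pre 1 shift [109.2  65.2 -22.8] turn [-0.005 -0.524  0.001]
pre -1 shift [109.2  65.2 -22.8] turn [-2.000e-03  2.618e+00 -7.000e-03]
low 1 shift [109.2  95.2 -22.9] turn [-0.005 -0.524  0.001]
low -1 shift [109.2  95.2 -22.9] turn [-2.000e-03  2.618e+00 -7.000e-03]
```

View pics/c6.png

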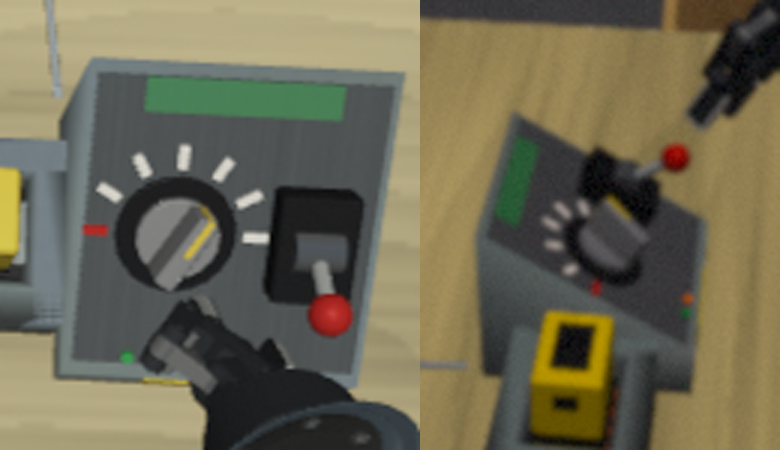

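The pointer now aims at the fifth mark, counting red as zero-th: the fourth click, at crop (223,170). The knob is let go. Next, place the shut fingers below the ball.

Call:
{"op": "servo_tool", "data": {"increments": [[-1,[30,10,-6],[0,-0.13,0]],[-1,[60,25,-12],[0,-0.26,0]],[-1,[85,45,-18],[0,-0.39,0]],[-1,[109,65,-23],[-0.005,-0.524,0]],[-1,[109,85,-23],[-0.005,-0.524,0]],[-1,[109,100,-23],[-0.005,-0.524,0]],[-1,[109,100,-23],[-0.005,-0.524,0]],[-1,[109,100,-23],[-0.005,-0.524,0]]]}}

```text
t: 16.52
eef_pos: [436.3, -260.4, 124.1]
tool_rot: [-0.81, 0.834, -1.432]
wrist_force: [0.6, 0.1, -0.2]
finger_gap: -0.3
```

```bash
python3 - <<'E'
from h import *
s=state();print(s["finger_gap"],s["eef_pos"],s["wrist_force"])
q=toC(s["eef_pos"]);print("s,y,out",(q-O)@sl,q[1],(q-O)@n)
for ss in(50,101): plan(con(ss,-147,80),RC@np.array([0,-1,0]),-RC@n,ss)
E
```

```text
-0.27962568787098807 [ 436.26249764 -260.40599928  124.07417688] [ 0.57248453  0.09722814 -0.16331734]
s,y,out 23.093991653539124 -145.68857839535423 77.97364481895661
50 1 shift [ 1.3 -2.2 26.9] turn [ 0.005 -0.001 -0.002]
50 -1 shift [ 1.3 -2.2 26.9] turn [3.000e-03 3.141e+00 8.000e-03]
101 1 shift [ 1.3 -2.4 77.9] turn [ 0.005 -0.001 -0.002]
101 -1 shift [ 1.3 -2.4 77.9] turn [3.000e-03 3.141e+00 8.000e-03]
```

Call:
{"op": "servo_tool", "data": {"increments": [[-1,[1,-2,12],[0,0,0]],[-1,[1,-2,24],[0,0,0]],[-1,[1,-2,34],[0,0,0]],[-1,[1,-2,44],[0,0,0]],[-1,[1,-2,54],[0,0,0]],[-1,[1,-2,62],[0,0,0]],[-1,[1,-2,70],[0,0,0]],[-1,[1,-2,75],[0,0,0]],[-1,[1,-2,75],[0,0,0]]]}}

```text
t: 17.65
eef_pos: [500.5, -263.3, 163.2]
tool_rot: [-0.81, 0.833, -1.433]
wrist_force: [-1.1, 0.3, 0.1]
finger_gap: 0.1
```

Call:
{"op": "servo_tool", "data": {"increments": [[-1,[0,0,2],[0,0,0]],[-1,[0,0,4],[0,0,0]],[-1,[0,0,4],[0,0,0]]]}}

```text
t: 18.02
eef_pos: [501.3, -263.0, 163.4]
tool_rot: [-0.812, 0.838, -1.431]
wrist_force: [-24.7, -3.7, -0.4]
finger_gap: 0.0
```

Force rose to 25 N, so the lever is at its stop. Back off, retreat and check.

Call:
{"op": "servo_tool", "data": {"increments": [[-1,[0,0,0],[0,0,0]],[-1,[0,0,-20],[0,0,0]],[-1,[0,-20,-60],[0,0,0]],[-1,[0,-60,-90],[0,0,0]],[-1,[0,-110,-110],[0,0,0]],[-1,[0,-130,-110],[0,0,0]],[-1,[0,-130,-110],[0,0,0]],[-1,[0,-130,-110],[0,0,0]]]}}

```text
t: 19.02
eef_pos: [344.4, -259.4, 223.1]
tool_rot: [-0.809, 0.833, -1.433]
wrist_force: [-0.6, 0.7, 0.4]
finger_gap: 0.2
```

```bash
python3 - <<'E'
from h import *
s=state();print(s["eef_pos"],s["wrist_force"])
im=get_image("top");get_image("side")
m=reg("pack","side",proj("side",toW([0,80,100]))[0]);rows=np.where(m.any(1))[0];print("pack side rows",rows.min(),rows.max())
for a in(0,.85,1.0): print(a,np.round(proj("top",con(97.5+50*np.sin(a-.5),-147,22+50*np.cos(a-.5)))))
cv2.imwrite("pics/c7.png",np.hstack([cv2.resize(get_image(c)[y:y+150,x:x+h],None,fx=2.8,fy=2.8,interpolation=2) for c,x,y,h in(("top",340,170,165),("side",280,140,115))]))
E
```

```text
[ 344.35619252 -259.38938826  223.13392358] [-0.55298438  0.7484707   0.42222497]
pack side rows 213 260
0 [[480. 275.]]
0.85 [[484. 254.]]
1.0 [[484. 250.]]
```

View pics/c7.png

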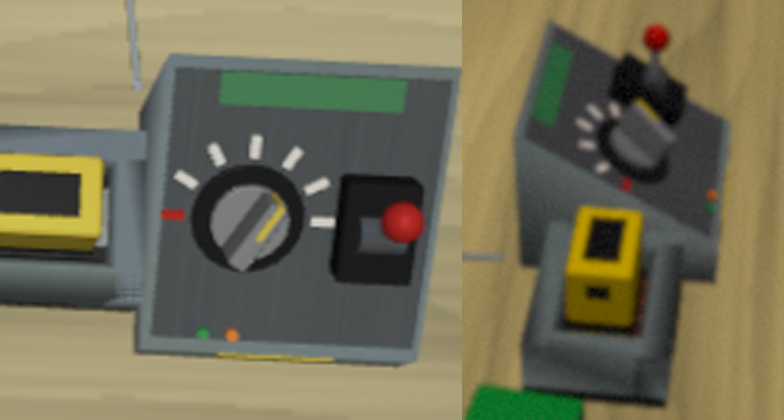

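The ball is at pixel (484,249), against (484,250) predicted for 1.0 rad. The knob points at mark 4, the pack's top edge is at row 213 (the latched height), and the arm is clear.

```bash
python3 -c "
from bench import *
print(sign_off())"
```

```text
the job is handed in; nothing more can be done
None
```

All three steps were done in order and the job was handed in at about 19 s. It reports no verdict, so success rests on my own checks below.

- **Pack:** I gripped the yellow pack and set it in the bay. I pressed until the wrist force jumped to about 32 N at the tray stop, then let go. It stayed down: in the last side picture its top edge is at row 213, as expected for latched; unlatched would be about 206. A picture taken just after I let go put it about 1.5 mm from the bay centre in the top view. The side-view fit taken at that moment disagreed by about 15 mm. I put that down to the hidden foot and did not rely on it, because the picture shows the pack centred.
- **Selector:** I turned the knob 90° clockwise from click 1 and let go. The last picture shows the pointer on the fourth mark.
- **Power lever:** I pushed it to its stop, where the force reached 25 N. The ball then showed at pixel (484, 249), against (484, 250) predicted for 1.0 rad.
- **Last state:** The arm was clear of everything, with about 1 N residual wrist force. I moved nothing else on purpose. I did not re-measure the blue pack, screwdriver or spray can at the end.

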